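Clamp the brass plate and hold the alignment rod through both bushings

ROBOT

A 7-joint arm with a two-finger parallel gripper is mounted at the origin on the work surface. World frame = base frame: x ahead of the robot, y to its left, z up, the work surface at z = 0. Lengths are in mm, angles in rad, forces in N, time in s.
With the tool pointing down it reaches from about 400 to 875 mm from the base axis. Payload 4.4 kg.
Tool frame: the origin (TCP) lies at the very end of the fingers, on their centre line; the grasp point (between the pads) lies 19 mm behind it; z points along the fingers, y is the line along which they close (so a half turn about z gives the same grasp; the last joint's range is limited). The gripper opens to 85 mm and grips with 20 to 120 N. Pads are 22 mm wide; open, the fingers measure 114 mm over their backs; the gripper's body (76 mm by 85 mm) begins 54 mm behind the grasp point. The pads swing forward as they close: fully open they stand 13 mm farther back than shut.
Start: joints at [-1.283, 0.628, 0.038, 1.517, -0.027, 0.996, -0.02], TCP at [225.179, 609.765, 206.913] pointing down, gripper open.
Joint ranges: [-3.06, 3.06], [-0.37, 2.12], [-1.25, 1.32], [0.18, 2.47], [-1.1, 4.24], [0.23, 1.98], [-2.94, 2.94]. Speed limits (rad/s): [2.57, 2.57, 3.14, 3.14, 3.14, 3.14, 3.14].

INTERFACE

Orientations are given as [roll, pitch, yaw] about the fixed x, y, z axes, in that order (R = Rz(yaw) Ry(pitch) Rx(roll)).
In Python, from cell import read_state, get_image, camera_params, finish_job gives the robot as it stands.
- The arm moves only by the tool arm_command, never from a script. Its argument "deltas" is a list of rows, each an object of numbers: "dx", "dy", "dz": the shift along the world's x, y, z in m; "yaw": the turn about the world's z in degrees; "jaw": the opening, from 0 (shut) to 1 (fully open). A call has 1 to 20 rows; each row is the pose to reach, as a shift and turn from the pose commanded when the call began; what a row does not reach only later rows make up. A row lasts 1/10 s, in which the tool goes at most 50 mm and 8.59 degrees, less where a joint would pass 70% of its speed; a pose out of reach is approached as far as the arm can. A call with a gripper value outside its range is refused whole. The fingers move at their own pace and stop on an object; the grip force is fixed at half the most. Time passes only in rows, so rows that repeat a pose let the fingers close. It gives the time, the measured TCP pose, the force, the opening and the grip force at its end, in the units of the state.
- read_state(): the state, without advancing time (a new reading comes with each control period).
- get_image(name): name is "scene" or "top" or "wrist"; returns (picture, depth): 400x640x3 uint8, red, green, blue; 400x640 float32, mm along the optical axis (not along the pixel's ray), 0 where there is no reading.
- camera_params(name): a dict with "camera_matrix" (3x3 intrinsics, pixels), "extrinsics" (4x4, takes a point from camera to world coordinates). Camera axes: x right, y down, z forward; pixel columns grow to the right and rows downward; lengths in mm; the calibration is good to about 2 mm. A picture is of the moment at which its call begins: read the wrist's pose just before it. camera_params takes no time and is no camera call; for the wrist camera it gives the pose at the moment of the call.
- finish_job(): hands the job in; it is judged then, once.
The state is a dict: "clock": time; "qpos": joint angles; "qd": joint speeds; "tau": joint torques, N m; "eef_pos": TCP position; "tool_rot": TCP orientation; "force": force on the tool from outside, world axes, zero at the start; "torque": the same for the moment, N m; "width": finger opening in mm; "gripper_force": force on a finger pad.
Only numpy, scipy, OpenCV 4.12 (cv2) and the standard library are available. Lean on these libraries where they do the work, as an engineer would, in place of code of your own. Each camera call takes 0.05 s, during which the arm holds its last target. There are 200 camera calls.

TASK

Swing the jig's red-balled toggle clamp over until it snaps shut on the brass plate; then take the steel alignment rod by its blue sleeve out of the wooden block and thread it straight down through the upper bushing of the jig and then the bushing of the clamped plate below it. Finish while still holding the rod, hanging in the gripper with its tip poking out below the plate but clear of the jig's base plate, and the clamp still shut. Leave the mug, dish, tub, bottle and hammer where they are.

Things in the scene. Friction and masses are not known exactly. Their poses are not given: they have to be found in the camera images.
- jig: fixed soldering jig, base plate 100 x 200 mm, top 12 mm above the table. Origin on the table under the common vertical axis of both bushings; jig y runs from the grey column (centre 80 mm to -y) to the toggle clamp (to +y), z up. A grey arm 36 mm wide reaches from the column over the plate, underside 105, top 120 mm above the table. Place and yaw vary.
- upper_bushing (a point): centre of the mouth of the upper bushing: top of a brass guide ring (29 mm outside, 19 mm inside, 4 mm high) on the jig's arm, 124 mm above the table; below the ring a 12 mm through hole in the 15 mm thick arm, with a 2 mm chamfer. z up.
- clamp (a joint): toggle clamp angle in rad: 0 at its open stop, where it starts; 1.1 when its rubber pad lies on the plate (shut). An over-centre spring pushes it back open below about 0.6 and snaps it shut beyond, holding either way; about 5 N at the ball moves it over.
- clamp_pivot (a point): the hinge axis of the clamp, on the jig at jig (0, 85, 80) mm; the axis runs along jig x.
- clamp_ball (a point): centre of the red ball (28 mm diameter) on the clamp's handle, a 10 mm bar. With a = 1.1 - clamp angle it lies in the plane jig x = 0 at pivot + 85 mm * (sin(a + 0.17) towards jig +y, cos(a + 0.17) up): nearly upright when shut, leaning out to +y when open. The lever's rubber-tipped arm presses on the plate 45 mm from the pivot, towards the bushings.
- plate: loose brass workpiece plate, 64 x 80 x 12 mm, 0.4 kg, resting in the jig's nest with its underside 45 mm above the table (33 mm clear above the base plate). Origin on its underside on the axis of its bushing; the plate reaches 25 mm to -y and 55 mm to +y of it.
- lower_bushing (a point): lower bushing of the plate, on its axis, at the plate's underside (45 mm above the table). 12 mm through hole, 12 mm deep with a 2 mm chamfer on top, and a copper guide ring (29 mm outside, 19 mm inside, 4 mm high) round its mouth, top 61 mm above the table. z up.
- rod: steel alignment rod, 10 mm diameter, 178 mm long, about 0.11 kg, with a blue plastic sleeve 16 mm in diameter from 130 to 178 mm above its tip. Origin at the tip, the lower end, tapered over 6 mm to 7 mm diameter; z runs along the rod to the sleeve. It starts upright in the wooden block, tip 15 mm above the table, top 193 mm.
- rod_tip (a point): the rod's lower end.
- rod_mid (a point): point on the rod's axis 92 mm above its tip.
- rod_grip (a point): middle of the blue sleeve, 154 mm above the tip: where to grip the rod.
- stand: fixed light wooden block 75 x 75 x 60 mm that holds the rod in an 11.6 mm hole, 45 mm deep, in its centre. Origin under its centre. Its place varies and is swapped with the mug's and the dish's.
- mug: white mug, 76 mm diameter, 85 mm tall; origin under its centre. Bystander.
- dish: shallow steel dish, 100 mm diameter, 22 mm tall; origin under its centre. Bystander.
- tub: blue plastic tub, 110 mm diameter, 100 mm tall; origin under its centre. Bystander.
- bottle: amber bottle with yellow cap, 60 mm diameter, 150 mm tall; origin under its centre. Bystander.
- hammer: bench hammer lying on the table, 260 mm long along its x, 26 mm high, origin near its middle. Bystander.
Mind the look-alikes: they are no part of the job. What is meant by the rod is not orange or purple, and is the smaller of those in its own colour.

How it is judged (in metres and radians):
On the way, in this order (a step that is already met when the one before it is completed fails the run):
1. the toggle clamp is shut, its pad pressing on the plate (value of joint clamp above 1 rad and contact force between clamp and plate above 2 N), for 0.2 s.
2. the rod's tip has passed down through the upper bushing, clamp still shut (value of joint clamp above 1 rad and horizontal distance between rod_tip and lower_bushing below 0.01 m and z of rod_tip in the frame of upper_bushing below -0.019 m), for 0.03 s.
3. the rod spans both bushings, its tip out below the plate (horizontal distance between rod_tip and lower_bushing below 0.006 m and horizontal distance between rod_mid and upper_bushing below 0.006 m and z of rod_tip in the frame of lower_bushing below -0.003 m), for 0.2 s.
At the end, for the whole second after the job is handed in: Clamp beyond 1.0 rad, pressing the seated plate with over 2 N; rod through both bushings (axes within 6 mm and 0.06 rad), tip 3 mm or more below the plate's underside and 3 mm or more above the base plate (15 to 42 mm above the table); rod at rest, gripped by the fingers (over 2 N) (all of step 1 and all of step 3 and angle between the z axis of rod and the z axis of jig, either way round below 0.06 rad and height (world z) of rod_tip above 0.015 m and linear speed of rod below 0.02 m/s and contact force between the fingers and rod above 2 N and z of plate in the frame of jig below 0.048 m); the arm keeps its last pose, push and grip.
It fails at once if the mug, dish, tub, bottle or hammer is shifted by more than 30 mm (distance of any of mug, dish, tub, bottle, hammer from where it was at the start of the episode above 0.03 m).
It also fails if it takes over 58 s, if anything falls off the work surface, if the arm or the gripper's body presses on something with over 40 N, if the wrist force passes 120 N, or if a joint passes its speed limit or range.

## Working session

There is one attempt and no reset: what is moved stays moved. The work goes in short steps, Python scripts to look and compute and a tool call to move; the robot and the scene stay as the last step left them, time stands still between calls to the robot, and variables do not carry over. Pictures are saved under pics/ and viewed, at most 10 in all, crops included, and the job is handed in when it is done.

Besides the shell and the picture viewer there is one more tool, called after "Call:" as name(argument=value, ...) on one line, values as JSON. arm_command: Moves the arm, as the interface text tells. Its arguments: {"type":"object","properties":{"deltas":{"type":"array"}},"required":["deltas"]}

```bash
mkdir -p pics
python3 - <<'E'
from cell import *
import cv2,numpy as np,pickle
s=read_state();print(s)
d={}
for n in("scene","top"):
    p,z=get_image(n);c=camera_params(n);d[n]=(p,z,c)
    cv2.imwrite(f"pics/{n}0.png",p[:,:,::-1]);print(n,c)
pickle.dump(d,open("d0.pkl","wb"))
E
```

```text
{'clock': 0.0, 'qpos': array([-1.28274868,  0.62934164,  0.03842045,  1.51837538, -0.02699053,
        0.99629284, -0.01999734]), 'qd': array([-0.00094806, -0.00046066, -0.00081364,  0.00030611,  0.0011355 ,
        0.00150587,  0.00022867]), 'tau': array([ 1.33735241e-03, -5.63398790e+01,  1.22744501e+00, -1.93454701e+01,
        1.12884268e-02,  1.00147512e-02, -2.12656670e-05]), 'eef_pos': array([224.96206124, 609.11143519, 205.98928877]), 'tool_rot': array([-3.13969294e+00,  2.03004695e-05,  2.78777007e+00]), 'force': array([-0.2326671 , -0.158084  ,  0.39504477]), 'torque': array([ 0.00582461,  0.00663443, -0.02492125]), 'gripper_force': 0.0, 'width': 85.3942222122191}
scene {'camera_matrix': array([[499.17606582,   0.        , 321.03873937],
       [  0.        , 499.17606582, 199.78980184],
       [  0.        ,   0.        ,   1.        ]]), 'extrinsics': array([[-3.69405415e-01,  6.57680276e-01, -6.56503080e-01,
         1.39228297e+03],
       [ 9.29248612e-01,  2.66040314e-01, -2.56358282e-01,
         3.37829726e+02],
       [ 6.05449962e-03, -7.04754713e-01, -7.09425216e-01,
         1.04132197e+03],
       [ 0.00000000e+00,  0.00000000e+00,  0.00000000e+00,
         1.00000000e+00]])}
top {'camera_matrix': array([[480.7199698 ,   0.        , 318.912054  ],
       [  0.        , 480.7199698 , 199.66094647],
       [  0.        ,   0.        ,   1.        ]]), 'extrinsics': array([[ 1.88363656e-02, -9.84600441e-01,  1.73802081e-01,
         2.93372663e+02],
       [-9.99812444e-01, -1.93321271e-02, -1.15987193e-03,
         1.76618987e+01],
       [ 4.50197434e-03, -1.73747636e-01, -9.84779920e-01,
         1.50879088e+03],
       [ 0.00000000e+00,  0.00000000e+00,  0.00000000e+00,
         1.00000000e+00]])}
```

View pics/scene0.png

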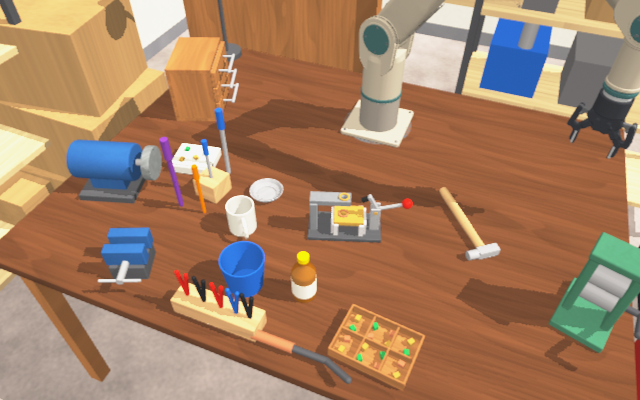

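View pics/top0.png

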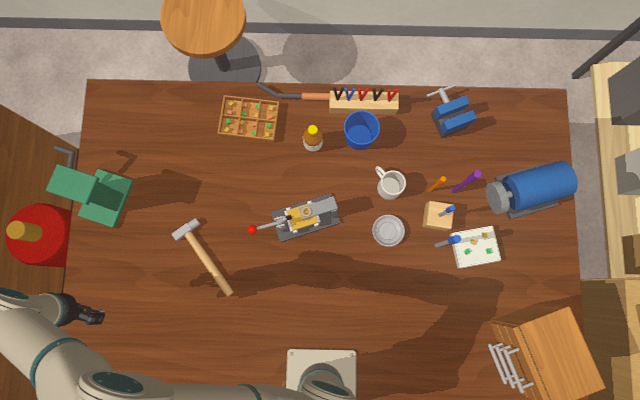

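The scene picture shows the small blue-sleeved rod at (207,148) in the wooden block (212,184), with a larger blue one at (220,118). It also shows the jig at (345,215) and its red ball at (407,203). In the top picture, the ball is at (252,230), the ring near (306,211), and the block at (438,215) with its sleeve at (450,210).

```bash
cat > h.py <<'E'
import numpy as np,cv2
def ray(c,u,v):
    K=c["camera_matrix"];E=c["extrinsics"]
    d=E[:3,:3]@np.linalg.solve(K,[u,v,1.]);return E[:3,3],d
def onz(c,u,v,z):
    o,d=ray(c,u,v);return o+d*(z-o[2])/d[2]
def tri(c1,p1,c2,p2):
    o1,d1=ray(c1,*p1);o2,d2=ray(c2,*p2)
    t=np.linalg.lstsq(np.c_[d1,-d2],o2-o1,rcond=None)[0]
    a,b=o1+d1*t[0],o2+d2*t[1];return (a+b)/2,np.linalg.norm(a-b)
def proj(c,P):
    E=c["extrinsics"];q=c["camera_matrix"]@(E[:3,:3].T@(np.asarray(P,float)-E[:3,3]));return q[:2]/q[2]
def blobs(img,lo,hi,box=None,amin=8):
    h=cv2.cvtColor(img,cv2.COLOR_RGB2HSV);m=cv2.inRange(h,lo,hi)
    if box:
        k=np.zeros_like(m);x0,y0,x1,y1=box;k[y0:y1,x0:x1]=1;m=m*k
    n,l,s,c=cv2.connectedComponentsWithStats(m)
    return [(c[i].round(2),s[i].tolist()) for i in range(1,n) if s[i][4]>=amin],m
E
python3 - <<'E'
from h import *;import pickle
d=pickle.load(open("d0.pkl","rb"))
S,T=d["scene"],d["top"]
rs=blobs(S[0],(0,150,120),(6,255,255),(390,185,425,220))[0];rt=blobs(T[0],(0,150,120),(6,255,255),(240,215,265,245))[0]
print(rs,rt);print("ball",tri(S[2],rs[0][0],T[2],rt[0][0]))
bs=blobs(S[0],(100,120,60),(125,255,255),(195,130,235,165))[0];bt=blobs(T[0],(100,120,60),(125,255,255),(430,195,470,255))[0]
print(bs);print(bt)
cv2.imwrite("pics/c0.png",np.vstack([np.hstack([cv2.resize(i[y:y+50,x:x+65],(390,300),interpolation=cv2.INTER_CUBIC) for i,x,y in r]) for r in(((S[0],300,180),(T[0],262,188)),((S[0],185,130),(T[0],415,195)))])[:,:,::-1])
E
```

```text
[(array([407.03, 202.99]), [402, 198, 11, 11, 95])] [(array([251.71, 229.14]), [247, 225, 10, 9, 70])]
ball (array([449.62627041, 212.49537237, 102.36889382]), np.float64(1.6207790011480632))
[(array([204.53, 146.14]), [201, 139, 8, 17, 78])]
[(array([450.1 , 208.81]), [446, 206, 9, 7, 42]), (array([453.94, 239.23]), [448, 235, 13, 9, 78])]
```

View pics/c0.png

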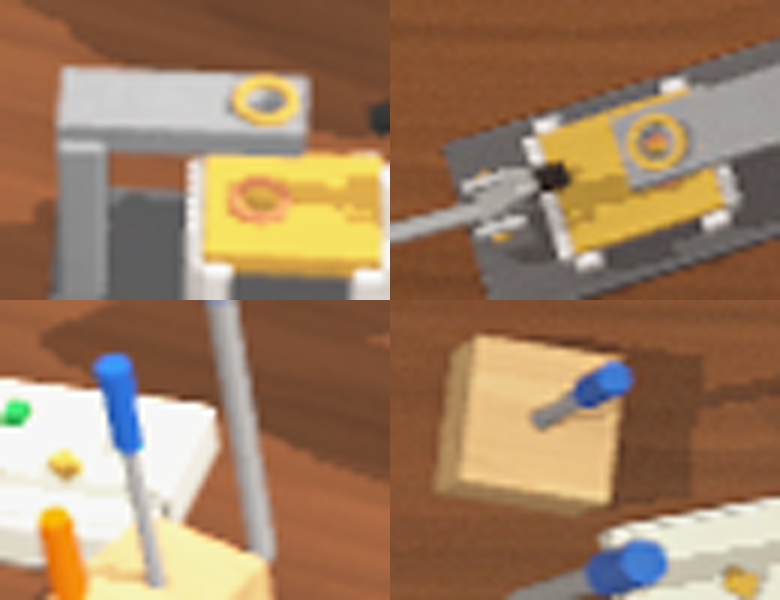

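The crop shows the upper ring at scene (344,196.5) and top (306,211.5), with the rod sleeve coming out of the block's hole. The bigger blue rod lies beside it.

Run:
```python
from h import *;import pickle
d=pickle.load(open("d0.pkl","rb"))
S,T=d["scene"],d["top"];s,t=S[2],T[2]
a=np.array([344.0,196.3]);b=np.array([305.9,211.3])
print("ring tri",tri(s,a,t,b),onz(s,*a,124),onz(t,*b,124))
ball=np.array([449.6,212.5]);r=(onz(s,*a,124)+onz(t,*b,124))[:2]/2
v=ball-r;print("dist",np.linalg.norm(v),"ydir deg",np.degrees(np.arctan2(v[1],v[0])))
print("rod grip tri",tri(s,(204.53,146.14),t,(450.1,208.81)))
print(onz(s,204.53,146.14,169),onz(t,450.1,208.81,169))
# entry point of rod at block top z=60
print("entry",onz(s,185+155/6-.4,130+280/6-.4,60),onz(t,415+(541-390)/6-.4,195+122/6-.4,60))
for z in(12,):  # base plate dark corners top
    for c in((445,150),(490,290)): print(onz(t,262+(c[0]-390)/6,188+c[1]/6,z))
m=blobs(T[0],(10,40,150),(25,150,255),(420,195,470,235),40)[0];print(m)
# obstacles heights
for n,u,v,z in(("mug",391,183,85),("dish",388,231,22),("bottlecap",313,130,150),("tub",361,129,100),("bigblue",457,238,200),("purple",474,177,190),("orange",441,180,150)): print(n,onz(t,u,v,z).round())
```

```text
ring tri (array([503.27688925,  54.33962515, 117.79927815]), np.float64(1.8971100838183899)) [508.99379288  57.15121528 124.        ] [502.61325349  53.27166726 124.        ]
dist 167.0285206909374 ydir deg 109.66320463286222
rod grip tri (array([ 510.55053543, -354.01126585,  167.57715227]), np.float64(2.5560323656180226))
[ 511.89182427 -351.46399241  169.        ] [ 510.8703273  -354.83927537  169.        ]
entry [ 515.11265353 -349.82723392   60.        ] [ 509.05354854 -353.08683607   60.        ]
[512.00003554 165.22567153  12.        ]
[438.96257103 139.19775913  12.        ]
[(array([436.98, 215.58]), [422, 201, 32, 29, 701])]
mug [ 600. -201.   85.]
dish [ 461. -201.   22.]
bottlecap [741.  37. 150.]
tub [ 764. -108.  100.]
bigblue [ 426. -363.  200.]
purple [ 599. -419.  190.]
orange [ 598. -336.  150.]
```

Call:
arm_command(deltas=[{"dx": 0.225,"dy": -0.397,"dz": 0.053,"yaw": -50,"jaw": 1},{"dx": 0.225,"dy": -0.397,"dz": 0.053,"yaw": -50,"jaw": 1},{"dx": 0.225,"dy": -0.397,"dz": 0.053,"yaw": -50,"jaw": 1},{"dx": 0.225,"dy": -0.397,"dz": 0.053,"yaw": -50,"jaw": 1},{"dx": 0.225,"dy": -0.397,"dz": 0.053,"yaw": -50,"jaw": 1},{"dx": 0.225,"dy": -0.397,"dz": 0.053,"yaw": -50,"jaw": 1},{"dx": 0.225,"dy": -0.397,"dz": 0.053,"yaw": -50,"jaw": 1},{"dx": 0.225,"dy": -0.397,"dz": 0.053,"yaw": -50,"jaw": 1},{"dx": 0.225,"dy": -0.397,"dz": 0.053,"yaw": -50,"jaw": 1},{"dx": 0.225,"dy": -0.397,"dz": 0.053,"yaw": -50,"jaw": 1},{"dx": 0.225,"dy": -0.397,"dz": 0.053,"yaw": -50,"jaw": 1},{"dx": 0.225,"dy": -0.397,"dz": 0.053,"yaw": -50,"jaw": 1},{"dx": 0.225,"dy": -0.397,"dz": 0.053,"yaw": -50,"jaw": 1}])

```text
clock: 1.4
eef_pos: [448.9, 214.8, 259.4]
tool_rot: [-3.14, -0.001, 1.919]
force: [-0.3, -0.9, 0.1]
width: 85.3
gripper_force: 0.0
```

```bash
cat > look.py <<'E'
from cell import *
import sys,pickle,cv2
s=read_state();c=camera_params("wrist");p,z=get_image("wrist")
n=sys.argv[1];cv2.imwrite(f"pics/{n}.png",p[:,:,::-1]);pickle.dump((p,z,c,s),open(n+".pkl","wb"))
print(s["clock"],s["eef_pos"],s["tool_rot"],s["force"],s["width"]);print(c["extrinsics"].round(3))
E
python3 look.py w1
```

```text
1.4 [448.9263172  214.76795665 259.44477914] [-3.14045605e+00 -8.71215751e-04  1.91862020e+00] [-0.31202051 -0.94179854  0.12317116] 85.25325284171862
[[ 9.40000e-01  3.29000e-01  9.20000e-02  4.27446e+02]
 [ 3.41000e-01 -9.05000e-01 -2.54000e-01  2.78185e+02]
 [-1.00000e-03  2.70000e-01 -9.63000e-01  4.27457e+02]
 [ 0.00000e+00  0.00000e+00  0.00000e+00  1.00000e+00]]
```

View pics/w1.png

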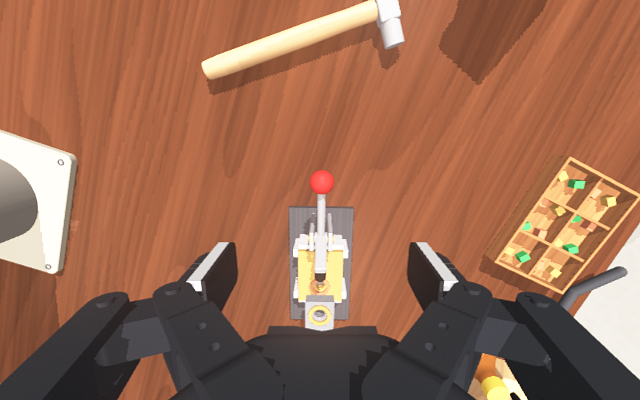

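The wrist picture shows the ball at (321,182), the upper ring at (319,316), and the jig lined up vertically between the open fingers.

Run:
```python
from h import *;import pickle
p,z,c,s=pickle.load(open("w1.pkl","rb"))
r=blobs(p,(0,150,100),(6,255,255),(295,160,345,205))[0];print(r)
u,v=r[0][0];B=onz(c,u,v,105.2);print("ball",B)
y=blobs(p,(18,90,120),(32,255,255),(300,300,340,332))[0];print(y)
for q in [(319.5,316.5)]:
    R=onz(c,*q,124);print("ring",R);w=(B-R)[:2];print(np.linalg.norm(w),np.degrees(np.arctan2(w[1],w[0])))
# base plate top edges: corners
for q in((289.5,207),(352.5,207),(352.5,320),(289.5,320)): print(onz(c,*q,12).round(1))
d=pickle.load(open("d0.pkl","rb"));s_,t=d["scene"][2],d["top"][2]
print("check3: ring scene+wrist",tri(c,(319.5,316.5),s_,(344,196.3)),"top+wrist",tri(c,(319.5,316.5),t,(305.9,211.3)))
b2=blobs(d["scene"][0],(100,120,60),(125,255,255),(205,95,240,138))[0];print(b2,tri(s_,b2[0][0],t,(453.94,239.23)))
```

```text
[(array([321.33, 181.78]), [309, 170, 26, 24, 476])]
ball [451.30757451 209.51912357 105.2       ]
[(array([319.42, 314.96]), [309, 305, 22, 21, 199])]
ring [506.24305371  51.30001155 124.        ]
167.48490763417513 109.14758404239358
[426.1 136.2  12. ]
[516.1 168.9  12. ]
[590.8 -19.8  12. ]
[489.5 -56.6  12. ]
check3: ring scene+wrist (array([506.69630876,  54.47668757, 123.87448135]), np.float64(5.483808407761535)) top+wrist (array([503.81894651,  53.42897125, 126.90054356]), np.float64(3.2821760182134603))
[(array([219.59, 118.59]), [215, 108, 10, 22, 147])] (array([ 421.34306731, -352.75997903,  200.64412748]), np.float64(2.8281572518509024))
```

Call:
arm_command(deltas=[{"dx": 0,"dy": -0.002,"dz": -0.05,"jaw": 1},{"dx": 0,"dy": -0.002,"dz": -0.1,"jaw": 1},{"dx": 0,"dy": -0.002,"dz": -0.15,"jaw": 1},{"dx": 0,"dy": -0.002,"dz": -0.174,"jaw": 1},{"dx": 0,"dy": -0.002,"dz": -0.174,"jaw": 1},{"dx": 0,"dy": -0.002,"dz": -0.174,"jaw": 1}])

```text
invalid input at $.deltas[0]: expected keys dx, dy, dz, yaw, jaw
```

```bash
python3 look.py w2
python3 - <<'E'
from h import *;import pickle
p,z,c,s=pickle.load(open("w2.pkl","rb"))
r=blobs(p,(0,150,100),(6,255,255))[0];print(r)
for q in r:
    if q[1][4]>200: print("ball",onz(c,*q[0],105.2))
E
```

```text
1.45 [449.05377406 214.67068697 259.49034159] [-3.14063298e+00 -6.68294975e-04  1.91862718e+00] [-0.21836213 -0.47023959  0.14502693] 85.45419514427061
[[ 9.40000e-01  3.29000e-01  9.20000e-02  4.27510e+02]
 [ 3.41000e-01 -9.05000e-01 -2.55000e-01  2.78098e+02]
 [-1.00000e-03  2.71000e-01 -9.63000e-01  4.27491e+02]
 [ 0.00000e+00  0.00000e+00  0.00000e+00  1.00000e+00]]
[(array([321.18, 181.68]), [309, 170, 25, 24, 478])]
ball [451.24095006 209.42521508 105.2       ]
```

Call:
arm_command(deltas=[{"dx": 0.002,"dy": -0.004,"dz": -0.05,"yaw": 0,"jaw": 1},{"dx": 0.002,"dy": -0.004,"dz": -0.1,"yaw": 0,"jaw": 1},{"dx": 0.002,"dy": -0.004,"dz": -0.15,"yaw": 0,"jaw": 1},{"dx": 0.002,"dy": -0.004,"dz": -0.173,"yaw": 0,"jaw": 1},{"dx": 0.002,"dy": -0.004,"dz": -0.173,"yaw": 0,"jaw": 1},{"dx": 0.002,"dy": -0.004,"dz": -0.173,"yaw": 0,"jaw": 1}])

```text
clock: 2.1
eef_pos: [452.3, 209.5, 87.2]
tool_rot: [-3.142, -0.0, 1.916]
force: [-0.1, -0.1, 0.0]
width: 85.4
gripper_force: 0.0
```

```bash
python3 look.py w2
python3 - <<'E'
from h import *;import pickle
p,z,c,s=pickle.load(open("w2.pkl","rb"))
r=blobs(p,(0,150,100),(6,255,255))[0];print(r)
for q in r:
    if q[1][4]>200: print("ball",onz(c,*q[0],105.2))
E
```

```text
2.1 [452.27860126 209.45497627  87.17754546] [-3.14158066e+00 -4.59815077e-05  1.91618598e+00] [-0.07298323 -0.06350274  0.01966711] 85.41017093637826
[[ 9.41000e-01  3.26000e-01  9.20000e-02  4.30712e+02]
 [ 3.39000e-01 -9.06000e-01 -2.55000e-01  2.72978e+02]
 [ 0.00000e+00  2.71000e-01 -9.63000e-01  2.55135e+02]
 [ 0.00000e+00  0.00000e+00  0.00000e+00  1.00000e+00]]
[(array([318.02, 238.48]), [293, 213, 51, 51, 1925])]
ball [451.28502826 209.35969168 105.2       ]
```

Call:
arm_command(deltas=[{"dx": 0,"dy": 0,"dz": 0,"yaw": 0,"jaw": 0.2},{"dx": 0,"dy": 0,"dz": 0,"yaw": 0,"jaw": 0.2},{"dx": 0,"dy": 0,"dz": 0,"yaw": 0,"jaw": 0.2},{"dx": 0,"dy": 0,"dz": 0,"yaw": 0,"jaw": 0.2},{"dx": 0,"dy": 0,"dz": 0,"yaw": 0,"jaw": 0.2},{"dx": 0,"dy": 0,"dz": 0,"yaw": 0,"jaw": 0.2},{"dx": 0,"dy": 0,"dz": 0,"yaw": 0,"jaw": 0.2},{"dx": 0,"dy": 0,"dz": 0,"yaw": 0,"jaw": 0.2}])

```text
clock: 2.95
eef_pos: [450.6, 208.4, 87.4]
tool_rot: [-3.139, -0.001, 1.915]
force: [-4.4, -0.5, 7.9]
width: 18.0
gripper_force: 46.4
```

Run:
```python
import numpy as np
th=np.radians(109.2);e=np.array([np.cos(th),np.sin(th)])
for q in np.arange(0,1.11,.1):
    b=lambda q:np.array([np.sin(1.27-q),np.cos(1.27-q)])*.085
    d=b(q)-b(0);print(round(q,1),(d[0]*e).round(4),d[1].round(4))
```

```text
0.0 [-0.  0.] 0.0
0.1 [ 0.001  -0.0028] 0.008
0.2 [ 0.0022 -0.0063] 0.0156
0.3 [ 0.0036 -0.0105] 0.0229
0.4 [ 0.0053 -0.0153] 0.0296
0.5 [ 0.0072 -0.0208] 0.0358
0.6 [ 0.0093 -0.0268] 0.0414
0.7 [ 0.0116 -0.0334] 0.0464
0.8 [ 0.014  -0.0403] 0.0506
0.9 [ 0.0166 -0.0476] 0.0541
1.0 [ 0.0192 -0.0553] 0.0567
1.1 [ 0.022  -0.0631] 0.0586
```

```bash
python3 look.py w3
python3 - <<'E'
import cv2
i=cv2.imread("pics/w3.png")[130:400,120:520];cv2.imwrite("pics/w3c.png",cv2.resize(i,(800,540)))
E
```

```text
2.95 [450.60967647 208.35570388  87.3820337 ] [-3.13877451e+00 -6.58909935e-04  1.91514664e+00] [-4.36234186 -0.49371478  7.92789535] 17.999698997735088
[[ 9.41000e-01  3.26000e-01  8.90000e-02  4.29611e+02]
 [ 3.38000e-01 -9.06000e-01 -2.55000e-01  2.71972e+02]
 [-2.00000e-03  2.71000e-01 -9.63000e-01  2.55399e+02]
 [ 0.00000e+00  0.00000e+00  0.00000e+00  1.00000e+00]]
```

View pics/w3c.png

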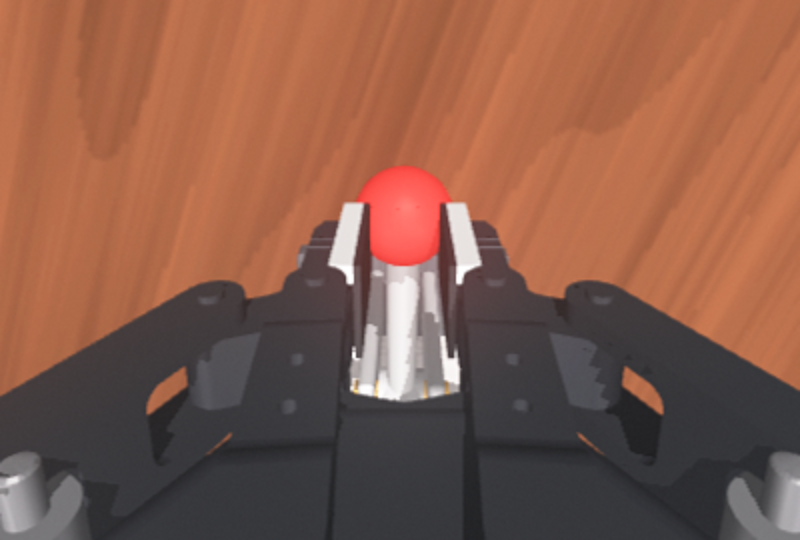

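The picture shows the pads pinching the near, upper side of the ball, which bulges out beyond them. I'll open, go lower and slightly outward, then grip again.

Call:
arm_command(deltas=[{"dx": 0,"dy": 0,"dz": 0,"yaw": 0,"jaw": 0.7},{"dx": 0,"dy": 0,"dz": 0,"yaw": 0,"jaw": 0.7},{"dx": 0,"dy": 0,"dz": 0,"yaw": 0,"jaw": 0.7},{"dx": -0.002,"dy": 0.003,"dz": -0.011,"yaw": 0,"jaw": 0.7},{"dx": -0.002,"dy": 0.003,"dz": -0.011,"yaw": 0,"jaw": 0.7},{"dx": -0.002,"dy": 0.003,"dz": -0.011,"yaw": 0,"jaw": 0.25},{"dx": -0.002,"dy": 0.003,"dz": -0.011,"yaw": 0,"jaw": 0.25},{"dx": -0.002,"dy": 0.003,"dz": -0.011,"yaw": 0,"jaw": 0.25},{"dx": -0.002,"dy": 0.003,"dz": -0.011,"yaw": 0,"jaw": 0.25},{"dx": -0.002,"dy": 0.003,"dz": -0.011,"yaw": 0,"jaw": 0.25},{"dx": -0.002,"dy": 0.003,"dz": -0.011,"yaw": 0,"jaw": 0.25}])

```text
clock: 4.1
eef_pos: [449.4, 211.4, 76.2]
tool_rot: [-3.14, -0.0, 1.915]
force: [-3.2, -0.3, 5.4]
width: 24.7
gripper_force: 58.7
```

Call:
arm_command(deltas=[{"dx": 0.001,"dy": -0.003,"dz": 0.008,"yaw": 0,"jaw": 0.25},{"dx": 0.002,"dy": -0.006,"dz": 0.0155,"yaw": 0,"jaw": 0.25},{"dx": 0.0036,"dy": -0.0105,"dz": 0.023,"yaw": 0,"jaw": 0.25},{"dx": 0.0053,"dy": -0.0153,"dz": 0.0296,"yaw": 0,"jaw": 0.25},{"dx": 0.0072,"dy": -0.0208,"dz": 0.0358,"yaw": 0,"jaw": 0.25},{"dx": 0.0072,"dy": -0.0208,"dz": 0.0358,"yaw": 0,"jaw": 0.25}])

```text
clock: 4.7
eef_pos: [458.4, 191.5, 113.6]
tool_rot: [3.138, -0.001, 1.915]
force: [0.3, -0.3, 0.4]
width: 21.2
gripper_force: 0.0
```

```bash
python3 look.py w4
python3 - <<'E'
import pickle
from h import *
p,z,c,s=pickle.load(open("w4.pkl","rb"))
for q in blobs(p,(0,150,100),(6,255,255))[0]:
    if q[1][4]>200: print(q,onz(c,*q[0],141))
E
```

```text
4.7 [458.40224842 191.49506989 113.57545428] [ 3.13842925e+00 -1.28092302e-03  1.91472643e+00] [ 0.28962744 -0.25922009  0.39485425] 21.209720252458954
[[ 9.41000e-01  3.24000e-01  9.40000e-02  4.36518e+02]
 [ 3.37000e-01 -9.07000e-01 -2.53000e-01  2.54712e+02]
 [ 4.00000e-03  2.70000e-01 -9.63000e-01  2.81612e+02]
 [ 0.00000e+00  0.00000e+00  0.00000e+00  1.00000e+00]]
(array([318.53, 211.37]), [295, 188, 49, 48, 1724]) [451.27033422 209.75359988 141.        ]
```

The grip slipped and the ball is back at its open stop. I'll push it over from outside with the fingers shut instead.

Call:
arm_command(deltas=[{"dx": 0,"dy": 0,"dz": 0.045,"yaw": 0,"jaw": 0.25},{"dx": -0.01,"dy": 0.025,"dz": 0.045,"yaw": 0,"jaw": 0},{"dx": -0.018,"dy": 0.05,"dz": 0.045,"yaw": 0,"jaw": 0},{"dx": -0.018,"dy": 0.05,"dz": 0.02,"yaw": 0,"jaw": 0},{"dx": -0.018,"dy": 0.05,"dz": -0.031,"yaw": 0,"jaw": 0},{"dx": -0.018,"dy": 0.05,"dz": -0.031,"yaw": 0,"jaw": 0},{"dx": -0.018,"dy": 0.05,"dz": -0.031,"yaw": 0,"jaw": 0},{"dx": -0.018,"dy": 0.05,"dz": -0.031,"yaw": 0,"jaw": 0}])

```text
clock: 5.55
eef_pos: [441.3, 241.3, 82.8]
tool_rot: [3.138, -0.001, 1.914]
force: [-0.5, 0.5, -0.1]
width: -0.1
gripper_force: 0.0
```

```bash
python3 look.py w5
```

```text
5.55 [441.25986857 241.27745019  82.84470607] [ 3.13764687e+00 -5.11714427e-04  1.91406813e+00] [-0.46284859  0.48865875 -0.05225138] -0.0727009522562999
[[ 9.42000e-01  3.23000e-01  9.50000e-02  4.19247e+02]
 [ 3.37000e-01 -9.07000e-01 -2.53000e-01  3.04564e+02]
 [ 4.00000e-03  2.71000e-01 -9.63000e-01  2.50840e+02]
 [ 0.00000e+00  0.00000e+00  0.00000e+00  1.00000e+00]]
```

View pics/w5.png

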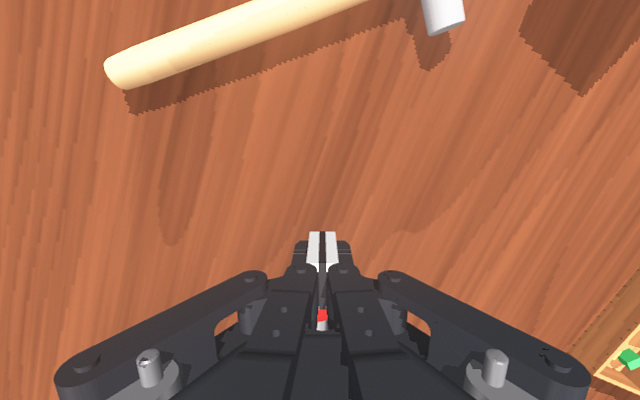

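The fingers are shut just outside the ball and lined up with it; its red shows at (322,315), behind them. Next I push along its arc.

Call:
arm_command(deltas=[{"dx": 0.003,"dy": -0.009,"dz": 0,"yaw": 0,"jaw": 0},{"dx": 0.004,"dy": -0.012,"dz": 0.008,"yaw": 0,"jaw": 0},{"dx": 0.0055,"dy": -0.0157,"dz": 0.0156,"yaw": 0,"jaw": 0},{"dx": 0.007,"dy": -0.02,"dz": 0.023,"yaw": 0,"jaw": 0},{"dx": 0.0086,"dy": -0.0247,"dz": 0.0296,"yaw": 0,"jaw": 0},{"dx": 0.0105,"dy": -0.03,"dz": 0.0358,"yaw": 0,"jaw": 0},{"dx": 0.0126,"dy": -0.036,"dz": 0.0414,"yaw": 0,"jaw": 0},{"dx": 0.015,"dy": -0.043,"dz": 0.0464,"yaw": 0,"jaw": 0},{"dx": 0.0174,"dy": -0.05,"dz": 0.0506,"yaw": 0,"jaw": 0},{"dx": 0.02,"dy": -0.057,"dz": 0.054,"yaw": 0,"jaw": 0},{"dx": 0.02,"dy": -0.057,"dz": 0.054,"yaw": 0,"jaw": 0}])

```text
clock: 6.7
eef_pos: [460.2, 182.6, 135.1]
tool_rot: [3.141, 0.001, 1.913]
force: [-0.1, 0.3, 0.4]
width: -0.3
gripper_force: 0.0
```

Run:
```python
from h import *;from cell import *
import pickle
I={n:(get_image(n)[0],camera_params(n)) for n in("scene","top")}
pickle.dump(I,open("d1.pkl","wb"))
p=[blobs(I[n][0],(0,150,100),(6,255,255),b)[0] for n,b in(("scene",(350,150,440,230)),("top",(240,195,310,245)))]
print(p)
th=np.radians(109.2);e=np.array([np.cos(th),np.sin(th)])
print("shut expected",np.array([505.5,53])+99.4*e,163.8,[proj(I[n][1],[*(np.array([505.5,53])+99.4*e),163.8]) for n in I])
try: print(tri(I["scene"][1],p[0][0][0],I["top"][1],p[1][0][0]))
except Exception as x: print(x)
```

```text
[[(array([406.99, 203.09]), [402, 198, 11, 11, 94])], []]
shut expected [472.81065531 146.8710112 ] 163.8 [array([382.45948263, 185.27254635]), array([272.15064241, 218.99404109])]
list index out of range
```

Run:
```python
from h import *;import pickle
th=np.radians(109.5);ey=np.array([np.cos(th),np.sin(th),0]);ex=np.array([np.sin(th),-np.cos(th),0])
def P(z,c,u,v):
    o,d=ray(c,u,v);return o+d*z[int(v),int(u)]
for n,box in(("w3",(280,225,362,275)),("w5",(305,228,342,270)),("w2",(150,180,460,330))):
    p,z,c,s=pickle.load(open(n+".pkl","rb"))
    h=cv2.cvtColor(p,cv2.COLOR_RGB2HSV);m=(h[...,1]<40)&(h[...,2]>150)
    t=s["eef_pos"];L=[]
    for v in range(box[1],box[3]):
        for u in range(box[0],box[2]):
            if m[v,u] and z[v,u]>0:
                q=P(z,c,u,v)-t;L.append((q@ex,q@ey,q[2]))
    L=np.array(L);L=L[(L[:,2]>-30)&(abs(L[:,1])<40)];print(n,len(L),"x/y/z rel TCP, percentiles",np.percentile(L,[1,25,50,75,99],axis=0).round(1).tolist())
    b=blobs(p,(0,150,100),(6,255,255))[0]
    for q in b:
        if q[1][4]>100:
            r=P(z,c,*q[0])-t;print(" ball surf",(r@ex).round(1),(r@ey).round(1),r[2].round(1),(P(z,c,*q[0])).round(1),q[1])
```

```text
w3 1004 x/y/z rel TCP, percentiles [[-14.3, -24.0, 13.8], [-10.8, 7.8, 33.7], [0.3, 9.4, 47.1], [13.6, 9.7, 57.5], [18.2, 10.5, 65.2]]
 ball surf 1.2 7.2 31.6 [449.3 215.5 119. ] [298, 212, 48, 51, 1566]
w5 767 x/y/z rel TCP, percentiles [[-5.5, 5.4, 30.6], [-2.9, 9.3, 41.4], [-0.4, 9.6, 50.9], [4.9, 9.7, 58.3], [8.1, 10.6, 66.7]]
 ball surf 1.2 -35.7 37.0 [454.3 208.1 119.9] [317, 309, 11, 12, 112]
w2 1623 x/y/z rel TCP, percentiles [[-47.9, -38.9, 9.9], [-44.3, -18.2, 17.8], [-1.5, 9.2, 58.2], [46.7, 9.7, 71.0], [50.6, 10.5, 81.1]]
 ball surf -0.8 6.0 30.9 [449.5 214.8 118.1] [293, 213, 51, 51, 1925]
```

The depth image puts the pad tips about 30 mm above the reported TCP, while the ball's top (119 mm) matches expectation. So the fingers passed too high. I'll grip again with the TCP lower.

Call:
arm_command(deltas=[{"dx": 0,"dy": 0,"dz": 0,"yaw": 0,"jaw": 1},{"dx": -0.0105,"dy": 0.026,"dz": 0,"yaw": 0,"jaw": 1},{"dx": -0.0105,"dy": 0.026,"dz": 0,"yaw": 0,"jaw": 1},{"dx": -0.0105,"dy": 0.026,"dz": 0,"yaw": 0,"jaw": 1},{"dx": -0.0105,"dy": 0.026,"dz": 0,"yaw": 0,"jaw": 1},{"dx": -0.0105,"dy": 0.026,"dz": 0,"yaw": 0,"jaw": 1},{"dx": -0.0105,"dy": 0.026,"dz": -0.04,"yaw": 0,"jaw": 1},{"dx": -0.0105,"dy": 0.026,"dz": -0.085,"yaw": 0,"jaw": 1},{"dx": -0.0105,"dy": 0.026,"dz": -0.085,"yaw": 0,"jaw": 1},{"dx": -0.0105,"dy": 0.026,"dz": -0.085,"yaw": 0,"jaw": 0.2},{"dx": -0.0105,"dy": 0.026,"dz": -0.085,"yaw": 0,"jaw": 0.2},{"dx": -0.0105,"dy": 0.026,"dz": -0.085,"yaw": 0,"jaw": 0.2},{"dx": -0.0105,"dy": 0.026,"dz": -0.085,"yaw": 0,"jaw": 0.2},{"dx": -0.0105,"dy": 0.026,"dz": -0.085,"yaw": 0,"jaw": 0.2},{"dx": -0.0105,"dy": 0.026,"dz": -0.085,"yaw": 0,"jaw": 0.2}])

```text
clock: 8.3
eef_pos: [449.9, 210.6, 51.5]
tool_rot: [3.139, -0.001, 1.915]
force: [-0.3, -0.4, 8.7]
width: 25.7
gripper_force: 58.2
```

Call:
arm_command(deltas=[{"dx": 0.001,"dy": -0.003,"dz": 0.008,"yaw": 0,"jaw": 0.2},{"dx": 0.002,"dy": -0.006,"dz": 0.0155,"yaw": 0,"jaw": 0.2},{"dx": 0.0036,"dy": -0.0105,"dz": 0.023,"yaw": 0,"jaw": 0.2}])

```text
clock: 8.6
eef_pos: [452.9, 201.2, 73.5]
tool_rot: [3.14, -0.002, 1.917]
force: [2.7, 3.9, -7.2]
width: 25.2
gripper_force: 59.2
```

Held this time (force −7 N). I'll carry on along the arc from q = 0.3 to 0.9.

Call:
arm_command(deltas=[{"dx": 0.0017,"dy": -0.0048,"dz": 0.0067,"yaw": 0,"jaw": 0.2},{"dx": 0.0036,"dy": -0.0103,"dz": 0.0129,"yaw": 0,"jaw": 0.2},{"dx": 0.0057,"dy": -0.0163,"dz": 0.0185,"yaw": 0,"jaw": 0.2},{"dx": 0.008,"dy": -0.0229,"dz": 0.0235,"yaw": 0,"jaw": 0.2},{"dx": 0.0104,"dy": -0.0298,"dz": 0.0277,"yaw": 0,"jaw": 0.2},{"dx": 0.013,"dy": -0.0371,"dz": 0.0312,"yaw": 0,"jaw": 0.2},{"dx": 0.0156,"dy": -0.0448,"dz": 0.0338,"yaw": 0,"jaw": 0.2},{"dx": 0.0184,"dy": -0.0526,"dz": 0.0357,"yaw": 0,"jaw": 0.2}])

```text
clock: 9.4
eef_pos: [471.9, 146.3, 109.4]
tool_rot: [3.14, 0.0, 1.915]
force: [3.5, 1.9, -2.4]
width: 24.7
gripper_force: 58.9
```

Call:
arm_command(deltas=[{"dx": 0,"dy": 0,"dz": 0,"yaw": 0,"jaw": 0.7},{"dx": 0,"dy": 0,"dz": 0,"yaw": 0,"jaw": 0.7},{"dx": 0,"dy": 0,"dz": 0,"yaw": 0,"jaw": 0.7},{"dx": 0,"dy": 0,"dz": 0.05,"yaw": 0,"jaw": 0.7},{"dx": 0,"dy": 0,"dz": 0.1,"yaw": 0,"jaw": 0.7},{"dx": 0,"dy": 0,"dz": 0.14,"yaw": 0,"jaw": 1},{"dx": 0,"dy": 0,"dz": 0.14,"yaw": 0,"jaw": 1}])

```text
clock: 10.1
eef_pos: [473.9, 147.7, 253.2]
tool_rot: [3.132, -0.0, 1.916]
force: [0.6, -0.6, -0.2]
width: 84.6
gripper_force: 0.0
```

```bash
python3 look.py w6
python3 - <<'E'
import pickle
from h import *
p,z,c,s=pickle.load(open("w6.pkl","rb"))
for q in blobs(p,(0,150,100),(6,255,255))[0]:
    if q[1][4]>100: print(q,onz(c,*q[0],163.8),onz(c,*q[0],105),z[int(q[0][1]),int(q[0][0])])
E
```

```text
10.1 [473.87167261 147.71447122 253.17088478] [ 3.13220318e+00 -1.94477699e-04  1.91563412e+00] [ 0.62210514 -0.62681238 -0.24960174] 84.63611487893466
[[ 9.41000e-01  3.23000e-01  1.00000e-01  4.50900e+02]
 [ 3.38000e-01 -9.07000e-01 -2.52000e-01  2.10696e+02]
 [ 1.00000e-02  2.71000e-01 -9.63000e-01  4.21142e+02]
 [ 0.00000e+00  0.00000e+00  0.00000e+00  1.00000e+00]]
(array([318.06, 200.4 ]), [304, 186, 29, 29, 607]) [475.53753798 138.73516785 163.8       ] [481.16699713 122.29290535 105.        ] 252.22806
```

View pics/w6.png

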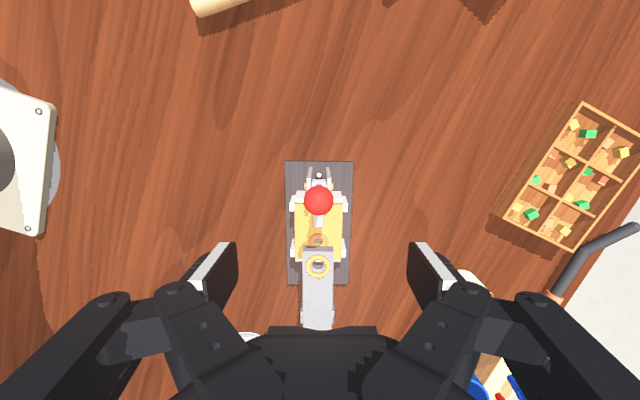

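The clamp is shut: the ball stands upright at (318,200), with the upper ring at (318,266). Next I move the camera over the ring and measure it at rest.

Call:
arm_command(deltas=[{"dx": 0.023,"dy": -0.066,"dz": 0.02,"yaw": 0,"jaw": 1},{"dx": 0.023,"dy": -0.066,"dz": 0.02,"yaw": 0,"jaw": 1},{"dx": 0.023,"dy": -0.066,"dz": 0.02,"yaw": 0,"jaw": 1},{"dx": 0.023,"dy": -0.066,"dz": 0.02,"yaw": 0,"jaw": 1},{"dx": 0.023,"dy": -0.066,"dz": 0.02,"yaw": 0,"jaw": 1},{"dx": 0.023,"dy": -0.066,"dz": 0.02,"yaw": 0,"jaw": 1},{"dx": 0.023,"dy": -0.066,"dz": 0.02,"yaw": 0,"jaw": 1}])

```text
clock: 10.85
eef_pos: [493.3, 81.8, 267.9]
tool_rot: [-3.141, -0.0, 1.917]
force: [-0.4, 0.4, 1.1]
width: 85.3
gripper_force: 0.0
```

```bash
python3 look.py w7
cat > ring.py <<'E'
from h import *;import pickle,sys
p,z,c,s=pickle.load(open(sys.argv[1]+".pkl","rb"))
u,v=proj(c,[505.5,53,124]);print("pred",u,v);u,v=int(u),int(v)
b,m=blobs(p,(15,90,120),(35,255,255),(u-22,v-20,u+22,v+20),30);
for q in b: print(q)
cn,_=cv2.findContours(m,cv2.RETR_CCOMP,cv2.CHAIN_APPROX_NONE)
for k in cn:
    if len(k)>15:
        e=cv2.fitEllipse(k);print("ell",np.round(e[0],2),np.round(e[1],1),onz(c,*e[0],124).round(1))
for q in blobs(p,(0,150,100),(6,255,255))[0]:
    if q[1][4]>100: print("ball",q[1],onz(c,*q[0],163.8).round(1))
E
python3 ring.py w7; python3 ring.py w6
```

```text
10.85 [493.33777868  81.78781051 267.91290892] [-3.14051862e+00 -4.22759501e-04  1.91683296e+00] [-0.38418741  0.42744124  1.07706318] 85.3352563497442
[[ 9.41000e-01  3.27000e-01  9.10000e-02  4.71951e+02]
 [ 3.39000e-01 -9.05000e-01 -2.55000e-01  1.45299e+02]
 [-1.00000e-03  2.71000e-01 -9.63000e-01  4.35916e+02]
 [ 0.00000e+00  0.00000e+00  0.00000e+00  1.00000e+00]]
pred 322.3622769277318 205.52328303872656
(array([303.54, 195.53]), [300, 185, 14, 24, 179])
(array([338.26, 193.82]), [319, 185, 25, 24, 160])
(array([322.13, 205.48]), [310, 194, 25, 24, 251])
(array([322.24, 203.5 ]), [318, 200, 9, 7, 42])
ell [322.24 203.41] [5.5 8.2] [504.5  55.3 124. ]
ell [322.05 205.5 ] [23.3 23.4] [505.2  52.9 124. ]
ell [322.01 205.66] [16.4 17.7] [505.2  52.7 124. ]
ell [ 70.75 397.38] [112.3 680.7] [ 268.5 -333.4  124. ]
ell [304.88 194.58] [12.9 24.7] [482.6  58.5 124. ]
ball [309, 107, 30, 32, 728] [475.2 140.  163.8]
pred 317.7754319512492 266.05740774905945
(array([298.41, 251.68]), [295, 246, 8, 13, 90])
(array([336.05, 251.52]), [333, 246, 6, 13, 62])
(array([317.88, 265.8 ]), [306, 255, 24, 23, 226])
ell [317.39 265.79] [21.8 23.1] [505.   53.2 124. ]
ell [317.34 265.85] [14.4 17.8] [504.9  53.1 124. ]
ell [335.89 251.05] [ 5.  15.3] [518.6  77.8 124. ]
ell [298.36 251.5 ] [ 7.4 15. ] [478.5  63.  124. ]
ball [304, 186, 29, 29, 607] [475.5 138.7 163.8]
```

Call:
arm_command(deltas=[{"dx": 0.017,"dy": -0.435,"dz": 0.03,"yaw": -70,"jaw": 1},{"dx": 0.017,"dy": -0.435,"dz": 0.03,"yaw": -70,"jaw": 1},{"dx": 0.017,"dy": -0.435,"dz": 0.03,"yaw": -70,"jaw": 1},{"dx": 0.017,"dy": -0.435,"dz": 0.03,"yaw": -70,"jaw": 1},{"dx": 0.017,"dy": -0.435,"dz": 0.03,"yaw": -70,"jaw": 1},{"dx": 0.017,"dy": -0.435,"dz": 0.03,"yaw": -70,"jaw": 1},{"dx": 0.017,"dy": -0.435,"dz": 0.03,"yaw": -70,"jaw": 1},{"dx": 0.017,"dy": -0.435,"dz": 0.03,"yaw": -70,"jaw": 1},{"dx": 0.017,"dy": -0.435,"dz": 0.03,"yaw": -70,"jaw": 1},{"dx": 0.017,"dy": -0.435,"dz": 0.03,"yaw": -70,"jaw": 1},{"dx": 0.017,"dy": -0.435,"dz": 0.03,"yaw": -70,"jaw": 1},{"dx": 0.017,"dy": -0.435,"dz": 0.03,"yaw": -70,"jaw": 1},{"dx": 0.017,"dy": -0.435,"dz": 0.03,"yaw": -70,"jaw": 1}])

```text
clock: 12.2
eef_pos: [511.7, -352.1, 298.3]
tool_rot: [-3.141, -0.001, 0.696]
force: [-0.1, -0.7, -0.8]
width: 85.5
gripper_force: 0.0
```

```bash
python3 look.py w8
python3 - <<'E'
import pickle
from h import *
p,z,c,s=pickle.load(open("w8.pkl","rb"))
print("pred",proj(c,[511,-353,193]),proj(c,[511,-353,60]))
for q in blobs(p,(100,120,60),(125,255,255))[0]:
    if q[1][4]>30:
        o,d=ray(c,*q[0]);print(q,onz(c,*q[0],193).round(1),(o+d*z[int(q[0][1]),int(q[0][0])]).round(1))
E
```

```text
12.2 [ 511.65280122 -352.07478934  298.32076317] [-3.14070701e+00 -1.14771749e-03  6.96250654e-01] [-0.11052547 -0.72465882 -0.80362033] 85.46243391364132
[[ 6.41000e-01 -7.39000e-01 -2.06000e-01  5.65678e+02]
 [-7.67000e-01 -6.18000e-01 -1.73000e-01 -3.09277e+02]
 [ 0.00000e+00  2.69000e-01 -9.63000e-01  4.66347e+02]
 [ 0.00000e+00  0.00000e+00  0.00000e+00  1.00000e+00]]
pred [320.33900842 190.45506117] [320.82454077 167.38131059]
(array([520.97,  18.51]), [465, 0, 109, 46, 3622]) [ 734.5 -387.   193. ] [ 792.  -413.4   99.9]
(array([322.27, 187.96]), [316, 175, 15, 22, 187]) [ 514.2 -352.8  193. ] [ 514.2 -352.8  193.2]
(array([533.27, 257.2 ]), [446, 197, 170, 117, 11470]) [ 599.  -571.2  193. ] [ 603.5 -606.9  155.7]
(array([261.6 , 262.84]), [247, 237, 28, 48, 805]) [ 410.5 -355.9  193. ] [ 432.6 -349.3  232. ]
```

View pics/w8.png

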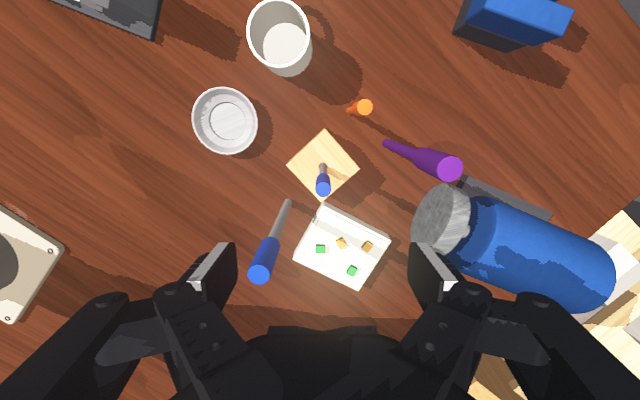

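The wrist picture shows the rod's top at (323,189) in the block and the big blue rod at (260,272), about 80 mm to −x. I'll turn 40° so the fingers straddle along y, then go down and grip.

Call:
arm_command(deltas=[{"dx": 0.001,"dy": -0.002,"dz": 0,"yaw": -20,"jaw": 1},{"dx": 0.001,"dy": -0.002,"dz": 0,"yaw": -40,"jaw": 1},{"dx": 0.001,"dy": -0.002,"dz": 0,"yaw": -40,"jaw": 1},{"dx": 0.001,"dy": -0.002,"dz": 0,"yaw": -40,"jaw": 1},{"dx": 0.001,"dy": -0.002,"dz": 0,"yaw": -40,"jaw": 1},{"dx": 0.001,"dy": -0.002,"dz": -0.04,"yaw": -40,"jaw": 1},{"dx": 0.001,"dy": -0.002,"dz": -0.04,"yaw": -40,"jaw": 1},{"dx": 0.001,"dy": -0.002,"dz": -0.04,"yaw": -40,"jaw": 1}])

```text
clock: 13.05
eef_pos: [512.1, -355.0, 258.5]
tool_rot: [-3.141, 0.001, -0.003]
force: [-0.5, -0.3, 1.7]
width: 85.3
gripper_force: 0.0
```

```bash
python3 look.py w9
python3 - <<'E'
import pickle
from h import *
p,z,c,s=pickle.load(open("w9.pkl","rb"))
print("pred",proj(c,[512.5,-354,193]))
for q in blobs(p,(100,120,60),(125,255,255))[0]:
    if q[1][4]>30 and abs(q[0][0]-320)<90:
        o,d=ray(c,*q[0]);print(q,onz(c,*q[0],193).round(1),(o+d*z[int(q[0][1]),int(q[0][0])]).round(1))
# points within 8mm in height of the rod top
v,u=np.mgrid[0:400,0:640];K=c["camera_matrix"];E=c["extrinsics"]
X=np.stack([(u-K[0,2])/K[0,0]*z,(v-K[1,2])/K[1,1]*z,z],-1)@E[:3,:3].T+E[:3,3]
m=(z>0)&(abs(X[...,2]-193)<4)&(np.hypot(X[...,0]-512,X[...,1]+354)<20)
print(m.sum(),X[m].mean(0),X[m].min(0),X[m].max(0))
E
```

```text
13.05 [ 512.10229072 -355.03718996  258.48905838] [-3.14051006e+00  8.99264468e-04 -3.34256237e-03] [-0.45942544 -0.29045941  1.71974603] 85.29322492314527
[[-3.00000e-03 -9.63000e-01 -2.70000e-01  5.82270e+02]
 [-1.00000e+00  3.00000e-03  1.00000e-03 -3.56267e+02]
 [-0.00000e+00  2.70000e-01 -9.63000e-01  4.26393e+02]
 [ 0.00000e+00  0.00000e+00  0.00000e+00  1.00000e+00]]
pred [319.60602146 201.520122  ]
(array([319.33, 200.13]), [311, 192, 17, 17, 230]) [ 513.7 -353.8  193. ] [ 514.2 -353.8  194.7]
(array([318.82, 303.78]), [306, 273, 26, 59, 1251]) [ 411.7 -352.7  193. ] [ 434.5 -353.2  224.2]
267 [ 514.48626113 -353.61021281  193.55981834] [ 506.52049582 -361.13953465  189.03835871] [ 521.58356782 -345.81441533  195.21102546]
```

Call:
arm_command(deltas=[{"dx": 0.0015,"dy": 0.0015,"dz": -0.045,"yaw": 0,"jaw": 1},{"dx": 0.0015,"dy": 0.0015,"dz": -0.09,"yaw": 0,"jaw": 1},{"dx": 0.0015,"dy": 0.0015,"dz": -0.136,"yaw": 0,"jaw": 1},{"dx": 0.0015,"dy": 0.0015,"dz": -0.136,"yaw": 0,"jaw": 1},{"dx": 0.0015,"dy": 0.0015,"dz": -0.136,"yaw": 0,"jaw": 0},{"dx": 0.0015,"dy": 0.0015,"dz": -0.136,"yaw": 0,"jaw": 0},{"dx": 0.0015,"dy": 0.0015,"dz": -0.136,"yaw": 0,"jaw": 0},{"dx": 0.0015,"dy": 0.0015,"dz": -0.136,"yaw": 0,"jaw": 0},{"dx": 0.0015,"dy": 0.0015,"dz": -0.136,"yaw": 0,"jaw": 0},{"dx": 0.0015,"dy": 0.0015,"dz": -0.136,"yaw": 0,"jaw": 0},{"dx": 0.0015,"dy": 0.0015,"dz": -0.136,"yaw": 0,"jaw": 0},{"dx": 0.0015,"dy": 0.0015,"dz": -0.136,"yaw": 0,"jaw": 0}])

```text
clock: 14.3
eef_pos: [514.1, -354.4, 123.8]
tool_rot: [-3.141, -0.002, -0.004]
force: [-1.2, 1.9, 6.7]
width: 14.7
gripper_force: 58.3
```

```bash
python3 look.py w10
python3 - <<'E'
import pickle
from h import *
p,z,c,s=pickle.load(open("w10.pkl","rb"))
v,u=np.mgrid[0:400,0:640];K=c["camera_matrix"];E=c["extrinsics"]
X=np.stack([(u-K[0,2])/K[0,0]*z,(v-K[1,2])/K[1,1]*z,z],-1)@E[:3,:3].T+E[:3,3]
h=cv2.cvtColor(p,cv2.COLOR_RGB2HSV);b=cv2.inRange(h,(100,120,60),(125,255,255))>0
w=(h[...,1]<40)&(h[...,2]>150)&(np.hypot(X[...,0]-514,X[...,1]+354)<30)&(X[...,2]>100)
m=b&(np.hypot(X[...,0]-514,X[...,1]+354)<30)&(X[...,2]>100)
for n,k in(("sleeve",m),("pads",w)): print(n,k.sum(),np.percentile(X[k],[1,50,99],axis=0).round(1).tolist() if k.any() else"")
E
```

```text
14.3 [ 514.10561084 -354.41082874  123.78509752] [-3.14109893e+00 -1.87640989e-03 -4.44772228e-03] [-1.19693975  1.85030751  6.68719988] 14.666202415243749
[[-4.00000e-03 -9.64000e-01 -2.68000e-01  5.83838e+02]
 [-1.00000e+00  4.00000e-03  1.00000e-03 -3.55626e+02]
 [ 0.00000e+00  2.68000e-01 -9.64000e-01  2.91882e+02]
 [ 0.00000e+00  0.00000e+00  0.00000e+00  1.00000e+00]]
sleeve 1642 [[506.8, -362.9, 178.4], [517.3, -355.4, 193.2], [521.5, -348.3, 194.8]]
pads 100 [[516.4, -382.2, 115.7], [524.7, -351.9, 186.2], [527.6, -344.0, 192.7]]
```

Call:
arm_command(deltas=[{"dx": 0,"dy": 0,"dz": 0.02,"yaw": 0,"jaw": 0},{"dx": 0,"dy": 0,"dz": 0.04,"yaw": 0,"jaw": 0},{"dx": 0,"dy": 0,"dz": 0.07,"yaw": 0,"jaw": 0},{"dx": 0,"dy": 0,"dz": 0.1,"yaw": 0,"jaw": 0},{"dx": 0,"dy": 0,"dz": 0.135,"yaw": 0,"jaw": 0},{"dx": 0,"dy": 0,"dz": 0.16,"yaw": 0,"jaw": 0},{"dx": 0,"dy": 0,"dz": 0.16,"yaw": 0,"jaw": 0}])

```text
clock: 15.05
eef_pos: [514.4, -356.6, 286.4]
tool_rot: [3.137, -0.006, -0.005]
force: [-0.3, -0.2, -0.7]
width: 14.9
gripper_force: 58.9
```

```bash
python3 look.py w11 | head -1
```

```text
15.05 [ 514.44645643 -356.55231407  286.44402736] [ 3.13727167 -0.00558385 -0.00480987] [-0.33507153 -0.21665549 -0.67140111] 14.921073154326777
```

View pics/w11.png

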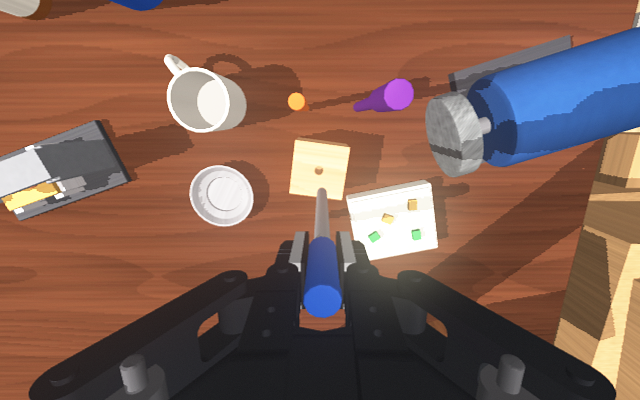

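The rod hangs in the pads with its tip near (321,190), and the block's hole at (319,170) is empty. Next I carry it over the jig.

Call:
arm_command(deltas=[{"dx": -0.009,"dy": 0.407,"dz": 0,"yaw": 110,"jaw": 0},{"dx": -0.009,"dy": 0.407,"dz": 0,"yaw": 110,"jaw": 0},{"dx": -0.009,"dy": 0.407,"dz": 0,"yaw": 110,"jaw": 0},{"dx": -0.009,"dy": 0.407,"dz": 0,"yaw": 110,"jaw": 0},{"dx": -0.009,"dy": 0.407,"dz": 0,"yaw": 110,"jaw": 0},{"dx": -0.009,"dy": 0.407,"dz": 0,"yaw": 110,"jaw": 0},{"dx": -0.009,"dy": 0.407,"dz": 0,"yaw": 110,"jaw": 0},{"dx": -0.009,"dy": 0.407,"dz": 0,"yaw": 110,"jaw": 0},{"dx": -0.009,"dy": 0.407,"dz": 0,"yaw": 110,"jaw": 0},{"dx": -0.009,"dy": 0.407,"dz": 0,"yaw": 110,"jaw": 0},{"dx": -0.009,"dy": 0.407,"dz": 0,"yaw": 110,"jaw": 0},{"dx": -0.009,"dy": 0.407,"dz": 0,"yaw": 110,"jaw": 0},{"dx": -0.009,"dy": 0.407,"dz": 0,"yaw": 110,"jaw": 0},{"dx": -0.009,"dy": 0.407,"dz": 0,"yaw": 110,"jaw": 0},{"dx": -0.009,"dy": 0.407,"dz": 0,"yaw": 110,"jaw": 0},{"dx": -0.009,"dy": 0.407,"dz": 0,"yaw": 110,"jaw": 0}])

```text
clock: 16.7
eef_pos: [504.0, 52.3, 281.9]
tool_rot: [-3.14, -0.0, 1.913]
force: [0.1, 0.0, -1.4]
width: 14.3
gripper_force: 59.2
```

```bash
cat > tip.py <<'E'
from h import *;import pickle,sys
p,z,c,s=pickle.load(open(sys.argv[1]+".pkl","rb"));t=s["eef_pos"]
v,u=np.mgrid[0:400,0:640];K=c["camera_matrix"];E=c["extrinsics"]
X=np.stack([(u-K[0,2])/K[0,0]*z,(v-K[1,2])/K[1,1]*z,z],-1)@E[:3,:3].T+E[:3,3]
r=np.hypot(X[...,0]-t[0],X[...,1]-t[1])
th=s["tool_rot"][2];f=np.array([np.cos(th),np.sin(th)])
for lo in range(-120,70,10):
    m=(z>0)&(r<20)&(X[...,2]-t[2]>lo)&(X[...,2]-t[2]<=lo+10)
    if m.sum()>3 and X[m][:,2].min()>126:
        P=X[m];sd=P[:,:2]-t[:2];g=np.array([f[1],-f[0]])
        a=sd@f;b=sd@g;k=a>a.max()-3
        print(lo,m.sum(),"x..",(b.min()+b.max())/2,"w",np.ptp(b),"front",np.percentile(a,97).round(1))
m=(z>0)&(r<20)&(X[...,2]>140);P=X[m];print("lowest",P[:,2].min(),"rel",P[:,2].min()-t[2])
E
python3 look.py w12; python3 ring.py w12; python3 tip.py w12
python3 - <<'E'
import cv2
i=cv2.imread("pics/w12.png")[130:340,220:420];cv2.imwrite("pics/w12c.png",cv2.resize(i,(570,600)))
E
```

```text
16.7 [503.95930104  52.30061417 281.87491153] [-3.14040769e+00 -1.25988971e-04  1.91302401e+00] [ 0.14414569  0.04448759 -1.39824171] 14.297831006862925
[[ 9.42000e-01  3.23000e-01  9.00000e-02  4.82809e+02]
 [ 3.36000e-01 -9.07000e-01 -2.56000e-01  1.15984e+02]
 [-1.00000e-03  2.71000e-01 -9.63000e-01  4.49844e+02]
 [ 0.00000e+00  0.00000e+00  0.00000e+00  1.00000e+00]]
pred 322.38744250225847 176.04992836595963
(array([320.08, 167.29]), [300, 156, 44, 29, 421])
(array([322.23, 176.37]), [311, 165, 23, 23, 196])
ell [321.9  176.41] [20.8 21.4] [505.1  52.4 124. ]
ell [312. 176.] [2.2 9.2] [494.2  49.  124. ]
ell [321.81 171.  ] [34.1 46.6] [502.9  58.3 124. ]
ball [308, 72, 31, 32, 746] [475.  140.4 163.8]
-110 7 x.. -0.1878336157067091 w 8.725759855891262 front 1.1
-100 25 x.. 0.3498191227384191 w 9.516305625408776 front 1.1
-90 31 x.. 0.3855578631288674 w 9.250049798387451 front 1.2
-80 31 x.. 0.3844423326892521 w 8.921499095926343 front 1.3
-70 34 x.. 0.45878099177429377 w 8.57554778179901 front 1.2
-60 43 x.. 0.43364590519628 w 9.825256917754414 front 1.2
-50 46 x.. 0.5266848863875602 w 9.53109327998406 front 1.3
-40 52 x.. 0.5271861232003658 w 9.087957891078332 front 1.3
-30 59 x.. 0.912798802138223 w 9.328757637224726 front 1.4
-20 72 x.. 0.649350124589847 w 9.662392299153542 front 1.5
-10 81 x.. 0.7019500061813302 w 9.180764167512658 front 1.3
0 98 x.. 1.0223742250924217 w 9.345806076573187 front 1.4
10 55 x.. 1.0628968308085045 w 8.87249587432418 front 1.4
20 171 x.. 1.1108227182651529 w 27.499385137138866 front 9.6
30 599 x.. 0.11736777567941559 w 38.23197766274212 front 9.9
40 778 x.. 0.01619880199266177 w 38.48804731003511 front 10.0
50 839 x.. -0.08412915944966848 w 38.421916236081955 front 10.0
60 1753 x.. -0.3124978987312179 w 33.60697123353462 front 11.2
lowest 180.1573839413228 rel -101.71752759069369
```

View pics/w12c.png

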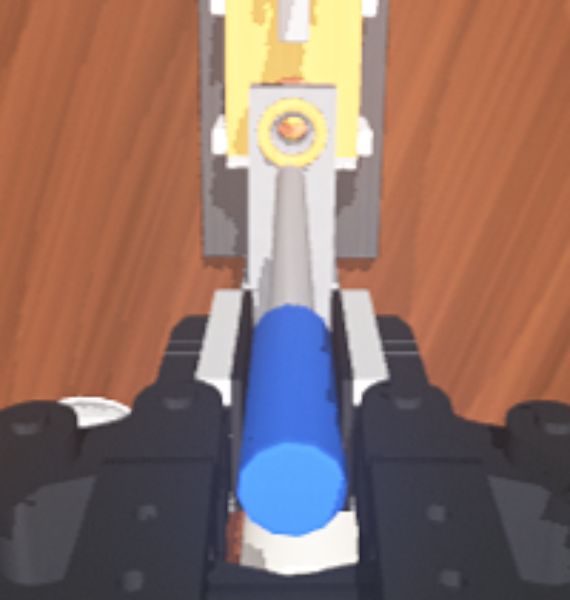

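The crop shows the rod hanging vertically, its tip at about crop (291,168) just on the near side of the ring at crop (292,132). I'll compute the offset from the sleeve's top and the tip.

Run:
```python
from h import *;import pickle
p,z,c,s=pickle.load(open("w12.pkl","rb"))
v,u=np.mgrid[0:400,0:640];K=c["camera_matrix"];E=c["extrinsics"]
X=np.stack([(u-K[0,2])/K[0,0]*z,(v-K[1,2])/K[1,1]*z,z],-1)@E[:3,:3].T+E[:3,3]
h=cv2.cvtColor(p,cv2.COLOR_RGB2HSV);b=(cv2.inRange(h,(95,100,60),(125,255,255))>0)&(abs(u-322)<30)&(v>230)&(v<330)
zt=np.percentile(X[b][:,2],95);m=b&(X[...,2]>zt-3)
print("top z",zt,"centroid",X[m].mean(0),m.sum(), (X[m].min(0)+X[m].max(0))/2)
th=s["tool_rot"][2];f=np.array([np.cos(th),np.sin(th)])
m2=b&(X[...,2]<zt-8);a=(X[m2][:,:2]-s["eef_pos"][:2])@f;print("sleeve front",np.percentile(a,[50,90,99]))
for zz in(173,176): print("tip px",onz(c,322.1,188.5,zz))
```

```text
top z 352.5759437773941 centroid [505.70084126  51.09859552 352.93565684] 1110 [500.03968652  78.82990493 399.72728563]
sleeve front [3.21109757 4.16062514 4.62756699]
tip px [506.05801078  50.49836919 173.        ]
tip px [505.80607337  51.20800536 176.        ]
```

Call:
arm_command(deltas=[{"dx": -0.0005,"dy": 0.003,"dz": -0.02,"yaw": 0,"jaw": 0},{"dx": -0.0005,"dy": 0.003,"dz": -0.044,"yaw": 0,"jaw": 0},{"dx": -0.0005,"dy": 0.003,"dz": -0.044,"yaw": 0,"jaw": 0},{"dx": -0.0005,"dy": 0.003,"dz": -0.044,"yaw": 0,"jaw": 0},{"dx": -0.0005,"dy": 0.003,"dz": -0.044,"yaw": 0,"jaw": 0}])

```text
clock: 17.25
eef_pos: [504.8, 55.3, 239.5]
tool_rot: [3.14, 0.0, 1.915]
force: [-0.3, -0.1, -0.2]
width: 14.6
gripper_force: 59.1
```

```bash
python3 look.py w13; python3 ring.py w13; python3 tip.py w13
python3 - <<'E'
from h import *;import pickle
p,z,c,s=pickle.load(open("w13.pkl","rb"))
u,v=[int(x) for x in proj(c,[505.2,52.7,124])]
h=cv2.cvtColor(p,cv2.COLOR_RGB2HSV);print(u,v)
m=cv2.inRange(h,(15,90,120),(35,255,255))
for r in range(v-16,v+20): print(r,"".join("Y" if m[r,x] else ("r" if h[r,x,1]<60 and z[r,x]>0 and z[r,x]<z[v-18,u]-0 and 0 else ".") for x in range(u-20,u+21)),z[r,u].round(0))
E
```

```text
17.25 [504.76176627  55.3094201  239.46831252] [3.13970953e+00 4.50484866e-04 1.91464877e+00] [-0.25872103 -0.07470462 -0.18821001] 14.590376197534429
[[ 9.41000e-01  3.24000e-01  9.40000e-02  4.82992e+02]
 [ 3.37000e-01 -9.06000e-01 -2.55000e-01  1.18844e+02]
 [ 2.00000e-03  2.72000e-01 -9.62000e-01  4.07395e+02]
 [ 0.00000e+00  0.00000e+00  0.00000e+00  1.00000e+00]]
pred 320.34702867868947 186.8256159993123
(array([300.44, 178.79]), [298, 166, 15, 28, 144])
(array([339.14, 177.61]), [328, 166, 14, 28, 98])
(array([320.31, 185.32]), [307, 174, 27, 26, 241])
(array([320.94, 184.59]), [316, 181, 10, 7, 34])
ell [319.4  184.01] [ 6.2 10.7] [503.6  55.4 124. ]
ell [319.94 186.81] [24.1 24.6] [505.1  52.9 124. ]
ell [308.55 187.49] [3.1 8.8] [494.4  48.3 124. ]
ell [318.67 202.21] [33.  80.1] [509.4  37.  124. ]
ell [304.39 177.85] [14.9 28.7] [487.2  56.3 124. ]
ball [303, 67, 37, 38, 1036] [475.1 140.4 163.8]
-110 7 x.. -0.3839460536827386 w 7.748366812500264 front 1.1
-100 23 x.. 0.6174399258050731 w 9.523452245627425 front 1.1
-90 31 x.. 0.6050744789240694 w 9.305442193554324 front 
[... 2140 characters left out ...]
......YYYYY......Y 260.0
193 YYYY......YYYYY.............YYYYYY......Y 256.0
194 ..........YYYYYY............YYYYY........ 253.0
195 ..........YYYYYYYY..........YYYY......... 250.0
196 ...........YYYY..Y..........YYY.......... 247.0
197 ............YYYY.Y..........YY........... 244.0
198 ..............YY.Y..........Y............ 240.0
199 ...............YYY....................... 237.0
200 ......................................... 234.0
201 ......................................... 232.0
202 ......................................... 228.0
203 ......................................... 227.0
204 ......................................... 224.0
205 ......................................... 220.0
```

Call:
arm_command(deltas=[{"dx": -0.0015,"dy": 0.001,"dz": 0,"yaw": 0,"jaw": 0},{"dx": -0.0015,"dy": 0.001,"dz": 0,"yaw": 0,"jaw": 0},{"dx": -0.0015,"dy": 0.001,"dz": -0.005,"yaw": 0,"jaw": 0},{"dx": -0.0015,"dy": 0.001,"dz": -0.01,"yaw": 0,"jaw": 0},{"dx": -0.0015,"dy": 0.001,"dz": -0.014,"yaw": 0,"jaw": 0},{"dx": -0.0015,"dy": 0.001,"dz": -0.014,"yaw": 0,"jaw": 0}])

```text
clock: 17.9
eef_pos: [502.0, 56.3, 223.6]
tool_rot: [-3.14, -0.0, 1.915]
force: [0.5, 0.6, -1.5]
width: 14.5
gripper_force: 59.2
```

Call:
arm_command(deltas=[{"dx": 0,"dy": 0,"dz": -0.004,"yaw": 0,"jaw": 0},{"dx": 0,"dy": 0,"dz": -0.008,"yaw": 0,"jaw": 0},{"dx": 0,"dy": 0,"dz": -0.008,"yaw": 0,"jaw": 0}])

```text
clock: 18.2
eef_pos: [502.2, 56.3, 215.9]
tool_rot: [-3.141, -0.0, 1.915]
force: [-0.3, 0.4, -1.5]
width: 14.2
gripper_force: 59.2
```

```bash
python3 look.py w14|head -1; python3 ring.py w14|grep ell; python3 tip.py w14|head -8
```

```text
18.2 [502.17948846  56.33107907 215.85821171] [-3.14094258e+00 -5.18224064e-05  1.91506769e+00] [-0.26460726  0.36465992 -1.47700408] 14.150591956387926
ell [322.32 194.61] [26.1 26.2] [505.1  53.  124. ]
ell [342.5 187. ] [0. 1.] [520.3  66.3 124. ]
ell [301.44 188.86] [ 3.3 34.2] [484.9  51.7 124. ]
-80 31 x.. 0.4135474277657898 w 8.88165158303535 front 1.1
-70 35 x.. 0.48389271536824463 w 8.569786127721743 front 1.2
-60 41 x.. 0.5893270169855032 w 9.7867445822224 front 1.1
-50 46 x.. 0.5781184761477292 w 9.465029098366946 front 1.1
-40 52 x.. 0.5499738491821942 w 9.087459318151163 front 1.1
-30 59 x.. 0.9398154825033089 w 9.383549910622229 front 1.3
-20 72 x.. 0.6967279544139222 w 9.59687276156456 front 1.4
-10 80 x.. 0.7384076741807337 w 9.096587132107198 front 1.3
```

Call:
arm_command(deltas=[{"dx": 0.0007,"dy": 0,"dz": -0.005,"yaw": 0,"jaw": 0},{"dx": 0.0007,"dy": 0,"dz": -0.012,"yaw": 0,"jaw": 0},{"dx": 0.0007,"dy": 0,"dz": -0.02,"yaw": 0,"jaw": 0},{"dx": 0.0007,"dy": 0,"dz": -0.028,"yaw": 0,"jaw": 0},{"dx": 0.0007,"dy": 0,"dz": -0.034,"yaw": 0,"jaw": 0},{"dx": 0.0007,"dy": 0,"dz": -0.034,"yaw": 0,"jaw": 0}])

```text
clock: 18.85
eef_pos: [502.4, 56.3, 181.3]
tool_rot: [-3.14, -0.0, 1.915]
force: [-0.2, -0.6, -1.9]
width: 14.8
gripper_force: 59.2
```

Tip at about 72 mm with no side load. I'll continue slowly through the plate.

Call:
arm_command(deltas=[{"dx": 0,"dy": 0,"dz": -0.005,"yaw": 0,"jaw": 0},{"dx": 0,"dy": 0,"dz": -0.01,"yaw": 0,"jaw": 0},{"dx": 0,"dy": 0,"dz": -0.015,"yaw": 0,"jaw": 0},{"dx": 0,"dy": 0,"dz": -0.02,"yaw": 0,"jaw": 0},{"dx": 0,"dy": 0,"dz": -0.024,"yaw": 0,"jaw": 0},{"dx": 0,"dy": 0,"dz": -0.024,"yaw": 0,"jaw": 0}])

```text
clock: 19.45
eef_pos: [502.7, 56.3, 157.8]
tool_rot: [-3.14, -0.0, 1.915]
force: [-0.2, 0.3, -1.0]
width: 14.7
gripper_force: 59.2
```

Call:
arm_command(deltas=[{"dx": 0,"dy": 0,"dz": -0.006,"yaw": 0,"jaw": 0},{"dx": 0,"dy": 0,"dz": -0.012,"yaw": 0,"jaw": 0},{"dx": 0,"dy": 0,"dz": -0.018,"yaw": 0,"jaw": 0},{"dx": 0,"dy": 0,"dz": -0.021,"yaw": 0,"jaw": 0},{"dx": 0,"dy": 0,"dz": -0.021,"yaw": 0,"jaw": 0},{"dx": 0,"dy": 0,"dz": -0.021,"yaw": 0,"jaw": 0},{"dx": 0,"dy": 0,"dz": -0.021,"yaw": 0,"jaw": 0},{"dx": 0,"dy": 0,"dz": -0.021,"yaw": 0,"jaw": 0}])

```text
clock: 20.25
eef_pos: [503.3, 56.4, 137.6]
tool_rot: [3.141, 0.0, 1.915]
force: [0.6, 0.4, -2.0]
width: 14.7
gripper_force: 59.2
```

```bash
python3 look.py w15|head -1
python3 - <<'E'
from h import *;from cell import *
import pickle
p,z,c,s=pickle.load(open("w15.pkl","rb"))
v,u=np.mgrid[0:400,0:640];K=c["camera_matrix"];E=c["extrinsics"]
X=np.stack([(u-K[0,2])/K[0,0]*z,(v-K[1,2])/K[1,1]*z,z],-1)@E[:3,:3].T+E[:3,3]
h=cv2.cvtColor(p,cv2.COLOR_RGB2HSV);b=(cv2.inRange(h,(95,100,60),(125,255,255))>0)&(abs(u-322)<35)&(v>220)&(v<340)
print("rod top z",np.percentile(X[b][:,2],[50,90,95,98]).round(1))
for q in blobs(p,(0,150,100),(6,255,255))[0]:
    if q[1][4]>100: print("ball",q[1],onz(c,*q[0],163.8))
# side view (scene): rod below plate, sleeve
I,_=get_image("scene");C=camera_params("scene");cv2.imwrite("pics/s2.png",I[:,:,::-1])
for q in blobs(I,(0,150,100),(6,255,255),(350,150,440,230))[0]: print("scene ball",q)
print("expected shut",proj(C,[475.2,140,163.8]))
for q in blobs(I,(100,120,60),(125,255,255),(310,120,380,200))[0]: print("sleeve",q)
print("exp sleeve ends",proj(C,[505,53,28+178]),proj(C,[505,53,28+130]))
E
```

```text
20.25 [503.28175578  56.4001562  137.64201972] [3.14104881e+00 5.11347200e-05 1.91519227e+00] [ 0.58653649  0.36490451 -2.02491583] 14.657995334164148
rod top z [202.6 208.  208.3 208.6]
ball [292, 32, 63, 69, 3355] [474.91569314 140.75192015 163.8       ]
scene ball (array([380.79, 185.74]), [376, 181, 11, 11, 97])
expected shut [379.60559893 185.17432793]
exp sleeve ends [344.24819797 171.5428504 ] [343.51865032 185.46305687]
```

```bash
python3 -c "from cell import *;print(read_state()['qd'].round(3));print(finish_job())"
```

```text
[ 0.002  0.001  0.     0.001 -0.001  0.     0.002]
the job is handed in; nothing more can be done
None
```

I handed the job in at about 20 s: the clamp is shut and the gripped rod runs down through both bushings with its tip about 29 mm above the table; I didn't see the judge's verdict.

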